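Press the end cap home on a packing tube

ROBOT

A 6-joint arm with a two-finger parallel gripper is mounted at the origin on the work surface. World frame = base frame: x ahead of the robot, y to its left, z up, the work surface at z = 0. Lengths are in m, angles in rad, forces in N, time in s.
With the tool pointing down it reaches from about 0.35 to 0.775 m from the base axis. Payload 5.5 kg.
Tool frame: the origin (TCP) lies at the very end of the fingers, on their centre line; the grasp point (between the pads) lies 19 mm behind it; z points along the fingers, y is the line along which they close (so a half turn about z gives the same grasp; the last joint's range is limited). The gripper opens to 85 mm and grips with 20 to 120 N. Pads are 22 mm wide; open, the fingers measure 114 mm over their backs; the gripper's body (76 mm by 85 mm) begins 54 mm behind the grasp point. The pads swing forward as they close: fully open they stand 13 mm farther back than shut.
Start: joints at [0.995, 0.313, 0.046, 1.304, 0, 1.431], TCP at [0.243, 0.521, 0.231] pointing down, gripper open.
Joint ranges: [-2.76, 2.76], [-0.86, 1.69], [-1.03, 1.26], [-2.2, 2.34], [-1.47, 1.5], [-3.14, 3.14]. Speed limits (rad/s): [2.57, 2.57, 3.14, 3.14, 3.14, 3.14].

INTERFACE

Orientations are given as a unit quaternion [w, x, y, z].
In Python, from workcell import env gives the robot as it stands. The module is installed in compiled form; this text tells all that it offers.
- The arm moves only by the tool jog_arm, never from a script. Its argument "rows" is a list of rows, each a list of 6 numbers: the shift along the world's x, y, z in units of 40 mm (1.0 is 40 mm), then the turn, a rotation vector about the world's x, y, z in units of 6 degrees (1.0 is 6 degrees). In form: [[x, y, z, wx, wy, wz], ...]. A call has 1 to 12 rows; each row is the pose to reach, as a shift and turn from the pose commanded when the call began; what a row does not reach only later rows make up. A row lasts 1/12 s, in which the tool goes at most 41.7 mm and 7.16 degrees, less where a joint would pass 70% of its speed; a pose out of reach is approached as far as the arm can. A call with a gripper value outside its range is refused whole. "jaw" is the gripper command: -1 is fully open, 1 is shut, values between are in proportion, set as the call begins (left out, the last holds). The fingers move at their own pace and stop on an object; "force" is the grip in N (left out, the last holds). Time passes only in rows, so rows that repeat a pose let the fingers close. It gives the time, the measured TCP pose, the force, the opening and the grip force at its end, in the units of the state.
- env.get_state(): the state, without advancing time (a new reading comes with each control period).
- env.read_camera(name): name is "scene" or "top"; returns a dict with "pixels" (384x512x3 uint8, red, green, blue), "mtx" (3x3 intrinsics, pixels), "cam_to_world" (4x4, takes a point from camera to world coordinates). Camera axes: x right, y up, looking along -z (the intrinsics and any distortion apply to the point x, -y, -z); pixel columns grow to the right and rows downward; lengths in m; the calibration is good to about 2 mm. A picture is of the moment at which its call begins. There is no depth.
- env.hand_in(): hands the job in; it is judged then, once.
The state is a dict: "clock": time; "joint_pos": joint angles; "qvel": joint speeds; "tau": joint torques, N m; "tcp_pos": TCP position; "orientation": TCP orientation; "wrist_force": force on the tool from outside, world axes, zero at the start; "ft_torque": the same for the moment, N m; "finger_gap": finger opening in m; "grip_force": force on a finger pad.
Only numpy, scipy, OpenCV 4.12 (cv2) and the standard library are available. Lean on these libraries where they do the work, as an engineer would, in place of code of your own. Each camera call takes 0.05 s, during which the arm holds its last target. There are 200 camera calls.

TASK

The end cap on the paper tube in the capping stand has only been started and still stands proud: take the seating tool from its wooden block and press (do not strike) the cap squarely down with it until it clicks fully home, flush on the tube's rim, without pushing so hard that the tube is crushed. Then stand the tool back in the well of its block, and leave the goods standing around where they are.

Things in the scene. Friction and masses are not known exactly. Their poses are not given: they have to be found in the camera images.
- tool_grip (a point): Seating tool: turned pale wooden handle, 31 mm in diameter, upright on a round aluminium foot 46 mm in diameter and 12 mm thick; 124 mm tall in all, about 0.35 kg. This point is on its axis at mid-handle, 80 mm above the foot's underside (the handle is straight from 44 to 108 mm above the underside). z runs up the tool; it is round, so its yaw does not matter.
- tool_foot (a point): Centre of the flat underside of the seating tool's foot, the face that presses the cap. z runs up the tool.
- holder_well (a point): Centre of the floor of the round well in the tool's wooden block (100 x 100 x 26 mm, fixed to the bench). The well is 54 mm wide and 12 mm deep with a bevelled mouth; the floor is 14 mm above the bench. The tool starts standing in it and goes back into it.
- stand: The capping stand that holds the tube upright: round grey base 116 mm wide, fixed to the bench, with a guide cup 93 mm wide and 60 mm high. Origin at the centre of its underside. The tube rides on its sprung lifter plate: pressed, the tube sinks a good way before the cap gives, how far depending on what is packed in it, and comes up again when let go.
- tube (a joint): How far the tube on its sprung, damped lifter plate is pressed down into the stand: 0 m with nothing pressing on it (a heavily packed tube may rest a little lower), growing downwards to 0.022 m at the stop.
- tube_rim (a point): Centre of the mouth of the paper tube, level with its rim, about 146 mm above the bench; z is up along the tube. The tube is 70 mm wide, with a steel collar 75 mm wide outside and 62 mm inside at the mouth. Sprung lugs in the collar hold the cap: going in it resists more and more, up to 15 to 20 N, then gives way with a click and draws down on the rim. A steady push of over 24 N crushes the tube.
- cap_dish (a point): The white plastic end cap started in the tube's mouth: flange 72 mm wide, tapered plug below, and in its top a round dish 52 mm wide and 4 mm deep that takes the tool's foot. This point is the centre of the dish's floor, 4 mm above the flange's underside; z is up along the cap. It starts 13 to 14 mm above tube_rim and is 4 mm above it when the flange is home on the rim.
- packed_tube: A finished tube, standing loose, its cap already flush: 75 mm wide, 118 mm tall. Origin at the centre of its underside. To be left alone.
- liner: A steel cylinder liner wrapped in clear film, standing loose: 70 mm wide, 100 mm tall. Origin at the centre of its underside. To be left alone.
- tape_roll: A roll of brown packing tape lying flat: 86 mm wide, 48 mm tall. Origin at the centre of its underside. To be left alone.
There are look-alikes about, which are no part of the job. Of the things like the stand, leave any that is purple; of the rest the larger one is meant. Leave any red look-alike of the part that bears tool_grip alone.

How it is judged:
On the way, in this order (a step that is already met when the one before it is completed fails the run):
1. the seating tool's foot is set down in the dish of the cap (horizontal distance between tool_foot and cap_dish below 0.006 m and z of tool_foot in the frame of cap_dish below 0.002 m and contact force between tool and cap above 1 N), for 0.1 s.
2. with the tool upright and pressing on it, the cap has clicked home on the rim (z of cap_dish in the frame of tube_rim below 0.0056 m and angle between the z axis of cap_dish and the z axis of tube_rim, either way round below 0.04 rad and contact force between tool and cap above 1 N and angle between the z axis of tool_foot and the z axis of tube_rim, either way round below 0.1 rad), for 0.05 s.
At the end, for the whole second after the job is handed in: The cap's flange lies on the tube's rim (within 1.6 mm, and square to it within 0.04 rad) and the seating tool stands upright in the well of its block (foot on the well's floor within 3 mm, within 7 mm of its centre), all at rest and let go (z of cap_dish in the frame of tube_rim below 0.0056 m and angle between the z axis of cap_dish and the z axis of tube_rim, either way round below 0.04 rad and horizontal distance between tool_foot and holder_well below 0.007 m and z of tool_foot in the frame of holder_well below 0.003 m and angle between tool_grip's own z axis and vertical below 0.1 rad); the robot touches nothing.
It fails at once if the paper tube crushed: over 24 N pressed on the cap with the lifter well down (a steady push; the jar of the click itself does not count), or the cap struck with over 60 N ((contact force between tool and cap above 24 N and value of joint tube above 0.0138 m) or contact force between tool and cap above 60 N).
It fails at once if the cap pressed with the hand instead of the tool (contact force between any of the fingers, the arm and cap above 3 N).
It fails at once if the cap pressed with the tool leaning over (more than 0.12 rad) (contact force between tool and cap above 6 N and angle between the z axis of tool_foot and the z axis of tube_rim, either way round above 0.12 rad).
It fails at once if the finished tube, the liner or the tape roll pushed away or knocked over (distance of any of packed_tube, liner, tape_roll from where it was at the start of the episode above 0.03 m).
It also fails if it takes over 56 s, if anything falls off the work surface, if the arm or the gripper's body presses on something with over 40 N, if the wrist force passes 120 N, or if a joint passes its speed limit or range.

## Working session

There is one attempt and no reset: what is moved stays moved. The work goes in short steps, Python scripts to look and compute and a tool call to move; the robot and the scene stay as the last step left them, time stands still between calls to the robot, and variables do not carry over. Pictures are saved under pics/ and viewed, at most 13 in all, crops included, and the job is handed in when it is done.

Besides the shell and the picture viewer there is one more tool, called after "Emit:" as name(argument=value, ...), one argument or row to a line, values as JSON. jog_arm: Moves the arm, as the interface text tells. Its arguments: {"type":"object","properties":{"rows":{"type":"array","items":{"type":"array","items":{"type":"number"}}},"jaw":{"type":"number"},"force":{"type":"number"}},"required":["rows"]}

```bash
mkdir -p pics; cat > h.py <<'E'
import numpy as np, cv2
from workcell import env
def cam(n):
    c=env.read_camera(n); return c['pixels'],np.array(c['mtx']),np.array(c['cam_to_world'])
def ray(K,T,u,v):
    d=np.linalg.inv(K)@[u,v,1]; d=T[:3,:3]@[d[0],-d[1],-d[2]]; return T[:3,3],d/np.linalg.norm(d)
def onz(K,T,u,v,z):
    o,d=ray(K,T,u,v); return o+d*(z-o[2])/d[2]
def proj(K,T,p):
    q=T[:3,:3].T@(np.array(p)-T[:3,3]); w=K@[q[0],-q[1],-q[2]]; return w[:2]/w[2]
def save(n,im): cv2.imwrite('pics/'+n,im[:,:,::-1])
E
python3 - <<'E'
from h import *
for n in('scene','top'):
    im,K,T=cam(n); save(n+'1.png',cv2.resize(im,(768,576),interpolation=cv2.INTER_CUBIC)); np.savez(n,im=im,K=K,T=T); print(n,K.tolist(),T.round(3).tolist())
print(env.get_state())
E
```

```text
scene [[355.4459727173432, 0.0, 258.4909473125867], [0.0, 355.4459727173432, 192.47360037354198], [0.0, 0.0, 1.0]] [[-0.294, -0.841, 0.455, 0.966], [0.956, -0.256, 0.145, 0.224], [-0.005, 0.477, 0.879, 0.882], [0.0, 0.0, 0.0, 1.0]]
top [[353.43347400510453, 0.0, 254.54623421421977], [0.0, 353.43347400510453, 193.7610020121453], [0.0, 0.0, 1.0]] [[0.01, 0.987, -0.158, 0.409], [-1.0, 0.007, -0.017, 0.097], [-0.016, 0.158, 0.987, 0.934], [0.0, 0.0, 0.0, 1.0]]
{'clock': 0.1, 'joint_pos': array([9.95367427e-01, 3.13926067e-01, 4.51032251e-02, 1.30359996e+00,
       3.33452718e-05, 1.43120679e+00]), 'qvel': array([ 0.00168061, -0.00289355,  0.0017697 , -0.00200902, -0.00102283,
       -0.00127695]), 'tau': array([ 3.45918896e-03, -4.81722629e+01,  2.99245369e+01,  1.27161635e-02,
       -1.16933156e-04,  2.37005636e-06]), 'tcp_pos': array([0.24249627, 0.52086954, 0.23050195]), 'orientation': array([-3.00203923e-04,  2.16198915e-01,  9.76348999e-01, -7.55981803e-04]), 'wrist_force': array([ 0.64002507,  0.98299435, -0.38600215]), 'ft_torque': array([-0.00636863, -0.0111524 ,  0.03750808]), 'grip_force': 0.0, 'finger_gap': 0.08528491910166998}
```

View pics/scene1.png

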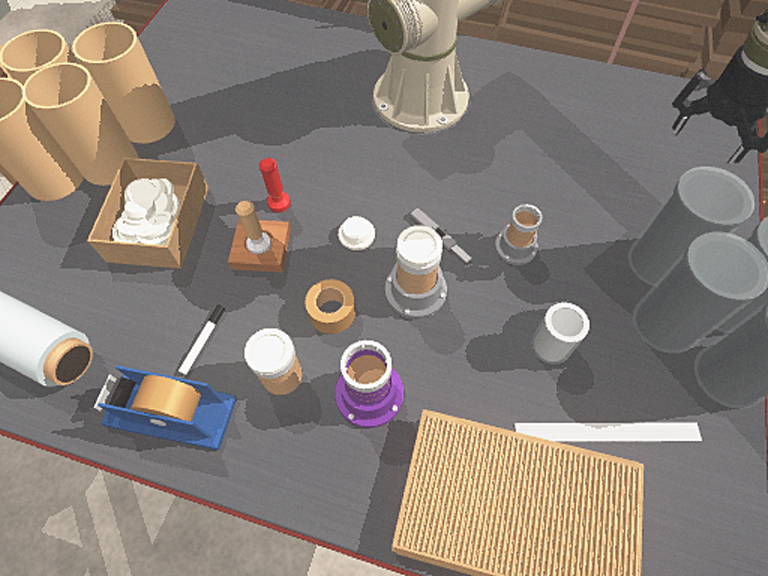

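View pics/top1.png

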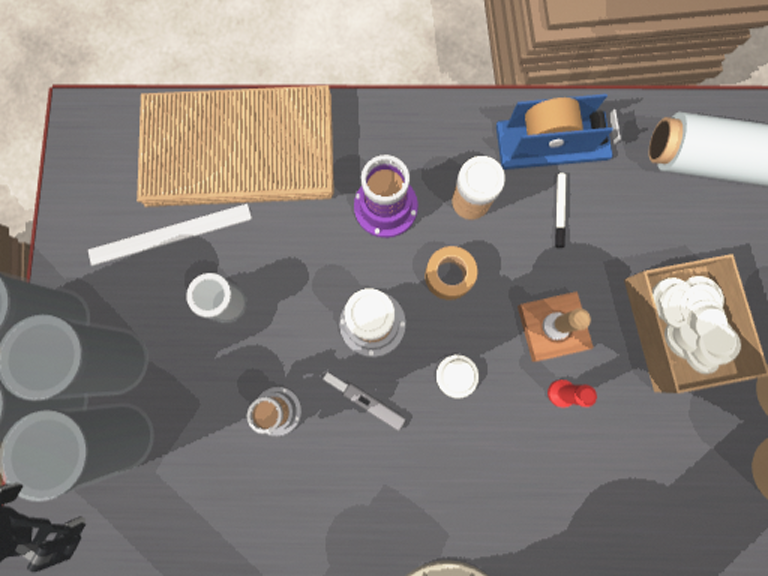

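Candidates (768-wide pixels):
- **Stands, top view:** large grey with cap (372,318), small grey (275,412), purple (386,200). The large grey one fits, because purple is excluded and the larger of the others is meant.
- **Tools, top view:** pale wooden one in its block (572,322), red one (573,393). The wooden one fits.

I'll confirm both in one crop and measure them.

```bash
python3 - <<'E'
from h import *
D={n:np.load(n+'.npz') for n in('scene','top')}
roi={'top':{'cap':(222,185,272,235),'han':(340,195,400,245)},'scene':{'cap':(255,145,300,185),'han':(145,125,200,185)}}
out=[];R={}
for n in D:
    im=D[n]['im'].copy();hsv=cv2.cvtColor(im,cv2.COLOR_RGB2HSV).astype(int)
    for k,(a,b,c,d) in roi[n].items():
        h=hsv[b:d,a:c]
        if k=='cap': m=(h[...,1]<25)&(h[...,2]>195)
        else: m=(h[...,1]>60)&(h[...,0]>=13)&(h[...,0]<25)&(h[...,2]>90)
        m=m.astype(np.uint8)
        nl,l,s,_=cv2.connectedComponentsWithStats(m); i=1+s[1:,4].argmax()
        cn=max(cv2.findContours((l==i).astype(np.uint8),0,1)[0],key=cv2.contourArea)
        e=cv2.fitEllipse(cv2.convexHull(cn)); print(n,k,s[i],(e[0][0]+a,e[0][1]+b),e[1:])
        cv2.drawContours(im,[cn+[a,b]],-1,(0,255,0) if k=='cap' else (0,0,255),1)
    for k,(a,b,c,d) in roi[n].items(): out.append(cv2.resize(im[b:d,a:c],(380,280),interpolation=cv2.INTER_NEAREST))
save('c2.png',np.vstack([np.hstack(out[:2]),np.hstack(out[2:])]))
E
```

```text
scene cap [  9   6  31  28 606] (279.4859848022461, 164.3567771911621) ((28.934757232666016, 31.612897872924805), 108.92156219482422)
scene han [ 12   9  29  26 325] (170.17320442199707, 147.17156219482422) ((22.688695907592773, 32.574684143066406), 125.12745666503906)
top cap [  5   7  36  34 908] (244.95754432678223, 208.9205665588379) ((33.03422546386719, 35.679656982421875), 74.05128479003906)
top han [ 30  10  24  18 296] (381.8938293457031, 213.74960136413574) ((15.856721878051758, 24.428781509399414), 71.6518783569336)
```

View pics/c2.png

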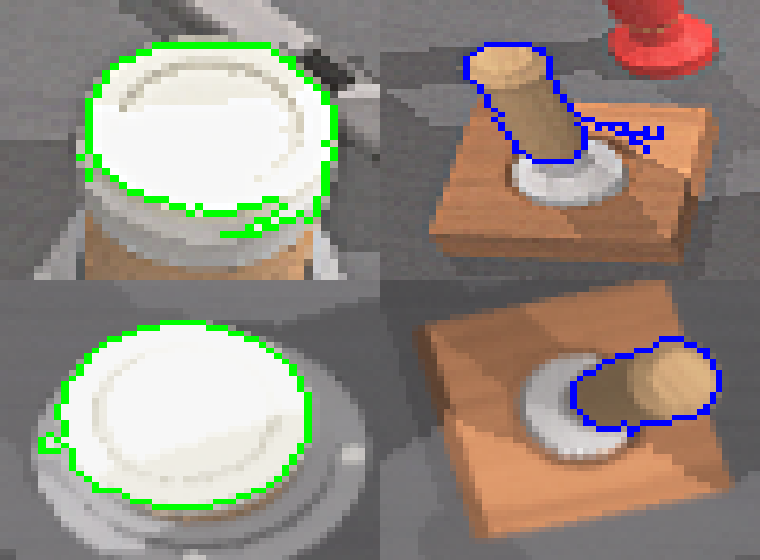

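The crop confirms both: the pale tool stands in its wooden block with the red one apart behind it, and the capped tube is in the large grey stand. Next I'll turn the disc centres into points.

```bash
python3 - <<'E'
from h import *
D={n:np.load(n+'.npz') for n in('scene','top')}
P={'handle':((163.1,138.7),(386.7,212.8),.138),'foot':((172.0,161.2),(371.5,217.1),.026),'cap':((279.5,162.7),(245.9,208.5),.1635)}
for k,(s,t,z) in P.items():
    a=[ray(D[n]['K'],D[n]['T'],*p) for n,p in(('scene',s),('top',t))]
    A=sum(np.eye(3)-np.outer(d,d) for o,d in a);b=sum((np.eye(3)-np.outer(d,d))@o for o,d in a)
    print(k,'tri',np.linalg.solve(A,b).round(4),[ (o+d*(z-o[2])/d[2]).round(4) for o,d in a])
E
```

```text
handle tri [ 0.4953 -0.1893  0.1279] [array([ 0.5016, -0.1828,  0.138 ]), array([ 0.4945, -0.1867,  0.138 ])]
foot tri [ 0.4955 -0.1885  0.0214] [array([ 0.498 , -0.1859,  0.026 ]), array([ 0.4952, -0.1874,  0.026 ])]
cap tri [0.4992 0.1292 0.1595] [array([0.5018, 0.1296, 0.1635]), array([0.4987, 0.129 , 0.1635])]
```

Emit:
jog_arm(
  rows=[
    [0, 0, 1, 0, 0, 0],
    [0, 0, 1.75, 0, 0, 0],
    [0.6, -1.7, 1.75, 0, 0, 0],
    [1.0, -2.7, 1.75, 0, 0, 0],
    [1.3, -3.6, 1.75, 0, 0, 0],
    [1.6, -4.5, 1.75, 0, 0, 0],
    [2.0, -5.4, 1.75, 0, 0, 0],
    [2.3, -6.3, 1.75, 0, 0, 0],
    [2.6, -7.2, 1.75, 0, 0, 0],
    [3.0, -8.1, 1.75, 0, 0, 0],
    [3.3, -9.0, 1.75, 0, 0, 0],
    [3.6, -9.9, 1.75, 0, 0, 0],
  ],
  jaw=-1,
)

```text
clock: 1.1
tcp_pos: [0.3852, 0.128, 0.3012]
orientation: [0.0, 0.216, 0.976, 0.0]
wrist_force: [1.3, 1.2, -0.5]
finger_gap: 0.0855
grip_force: 0.0
```

Emit:
jog_arm(
  rows=[
    [0.3, -0.9, 0, 0, 0, 0],
    [0.6, -1.8, 0, 0, 0, 0],
    [1.0, -2.7, 0, 0, 0, 0],
    [1.3, -3.6, 0, 0, 0, 0],
    [1.6, -4.5, 0, 0, 0, 0],
    [1.9, -5.4, 0, 0, 0, 0],
    [2.2, -6.3, 0, 0, 0, 0],
    [2.5, -7.1, 0, 0, 0, 0],
    [2.75, -7.8, 0, 0, 0, 0],
    [2.75, -7.8, 0, 0, 0, 0],
    [2.75, -7.8, 0, 0, 0, 0],
    [2.75, -7.8, 0, 0, 0, 0],
  ],
)

```text
clock: 2.1
tcp_pos: [0.4947, -0.1817, 0.3008]
orientation: [-0.001, 0.216, 0.976, 0.0]
wrist_force: [0.5, 0.3, 0.5]
finger_gap: 0.0853
grip_force: 0.0
```

Emit:
jog_arm(
  rows=[
    [0.05, -0.13, -0.9, 0, 0, 0],
    [0.05, -0.13, -1.8, 0, 0, 0],
    [0.05, -0.13, -2.6, 0, 0, 0],
    [0.05, -0.13, -3.2, 0, 0, 0],
    [0.05, -0.13, -3.8, 0, 0, 0],
    [0.05, -0.13, -4.3, 0, 0, 0],
    [0.05, -0.13, -4.8, 0, 0, 0],
    [0.05, -0.13, -5.2, 0, 0, 0],
    [0.05, -0.13, -5.5, 0, 0, 0],
    [0.05, -0.13, -5.65, 0, 0, 0],
    [0.05, -0.13, -5.65, 0, 0, 0],
    [0.05, -0.13, -5.65, 0, 0, 0],
  ],
)

```text
clock: 3.1
tcp_pos: [0.4972, -0.1865, 0.0759]
orientation: [0.0, 0.216, 0.976, 0.0]
wrist_force: [0.3, 0.6, 0.0]
finger_gap: 0.0855
grip_force: 0.0
```

Emit:
jog_arm(
  rows=[
    [0, 0, 0, 0, 0, 0],
    [0, 0, 0, 0, 0, 0],
    [0, 0, 0, 0, 0, 0],
    [0, 0, 0, 0, 0, 0],
    [0, 0, 0, 0, 0, 0],
    [0, 0, 0, 0, 0, 0],
    [0, 0, 0, 0, 0, 0],
    [0, 0, 0, 0, 0, 0],
    [0, 0, 0, 0, 0, 0],
    [0, 0, 0, 0, 0, 0],
  ],
  jaw=1,
  force=80,
)

```text
clock: 3.93
tcp_pos: [0.4975, -0.1878, 0.076]
orientation: [0.0, 0.216, 0.976, -0.0]
wrist_force: [-1.6, -0.7, 6.4]
finger_gap: 0.0295
grip_force: 78.5
```

Emit:
jog_arm(
  rows=[
    [0, 0, 0.3, 0, 0, 0],
    [0, 0, 0.8, 0, 0, 0],
    [0, 0, 1.4, 0, 0, 0],
    [0, 0, 2.1, 0, 0, 0],
    [0, 0, 2.9, 0, 0, 0],
    [0, 0, 3.7, 0, 0, 0],
    [0, 0, 4.3, 0, 0, 0],
    [0, 0, 4.7, 0, 0, 0],
    [0, 0, 4.8, 0, 0, 0],
    [0, 0.3, 4.8, 0, 0, 0],
    [0, 0.8, 4.8, 0, 0, 0],
    [0, 1.4, 4.8, 0, 0, 0],
  ],
)

```text
clock: 4.93
tcp_pos: [0.4963, -0.1307, 0.2649]
orientation: [-0.002, 0.217, 0.976, 0.001]
wrist_force: [0.8, 0.7, -3.3]
finger_gap: 0.0295
grip_force: 79.3
```

Emit:
jog_arm(
  rows=[
    [0, 0.7, 0, 0, 0, 0],
    [0, 1.4, 0, 0, 0, 0],
    [0, 2.1, 0, 0, 0, 0],
    [0, 2.8, 0, 0, 0, 0],
    [0, 3.5, 0, 0, 0, 0],
    [0, 4.2, 0, 0, 0, 0],
    [0, 4.9, 0, 0, 0, 0],
    [0, 5.5, 0, 0, 0, 0],
    [0.05, 6.0, 0, 0, 0, 0],
    [0.05, 6.4, 0, 0, 0, 0],
    [0.05, 6.5, 0, 0, 0, 0],
    [0.05, 6.5, 0, 0, 0, 0],
  ],
)

```text
clock: 5.93
tcp_pos: [0.4978, 0.13, 0.2653]
orientation: [-0.002, 0.215, 0.977, -0.0]
wrist_force: [-0.3, -0.9, -2.6]
finger_gap: 0.0292
grip_force: 79.5
```

```bash
python3 - <<'E'
from h import *
s=env.get_state();print(s['tcp_pos'],s['wrist_force'],s['finger_gap'])
o=[]
for n,(a,b,c,d) in(('scene',(230,100,330,200)),('top',(200,150,300,250))):
    im,K,T=cam(n); np.savez(n+'b',im=im,K=K,T=T)
    o.append(cv2.resize(im[b:d,a:c],(400,400),interpolation=cv2.INTER_CUBIC))
save('p3.png',np.hstack(o))
E
```

```text
[0.49781049 0.12999289 0.26533688] [-0.25133712 -0.89806217 -2.60718861] 0.029239803756374638
```

View pics/p3.png

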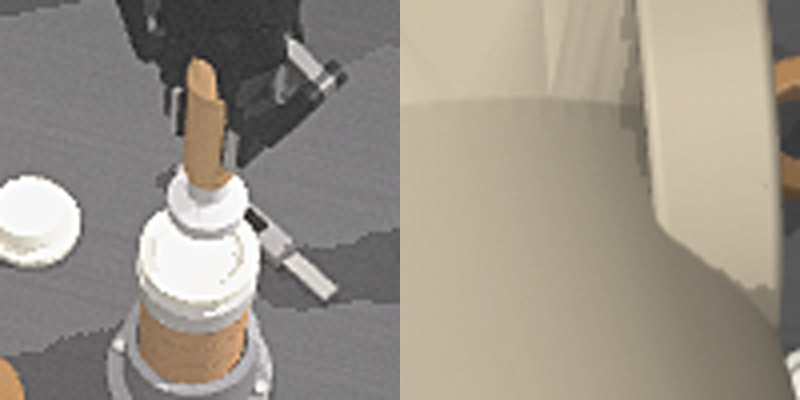

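```bash
python3 - <<'E'
from h import *
D=np.load('sceneb.npz');im,K,T=D['im'],D['K'],D['T']
for p in((.4978,.13,.203),(.496,.1308,.203),(.4988,.128,.1635)): print(p,proj(K,T,p).round(2))
g=im.astype(int).sum(2)//3
print('cols',list(range(262,300)));
for r in range(144,166,2): print(r,g[r,262:302].tolist())
save('p4.png',cv2.resize(im[135:180,250:310],(780,585),interpolation=cv2.INTER_NEAREST))
E
```

```text
(0.4978, 0.13, 0.203) [280.9  151.96]
(0.496, 0.1308, 0.203) [281.44 151.43]
(0.4988, 0.128, 0.1635) [279.17 161.55]
cols [262, 263, 264, 265, 266, 267, 268, 269, 270, 271, 272, 273, 274, 275, 276, 277, 278, 279, 280, 281, 282, 283, 284, 285, 286, 287, 288, 289, 290, 291, 292, 293, 294, 295, 296, 297, 298, 299]
144 [129, 127, 130, 129, 133, 128, 132, 91, 98, 99, 92, 171, 242, 239, 223, 114, 125, 136, 129, 137, 135, 130, 139, 145, 143, 146, 255, 231, 115, 127, 132, 129, 130, 129, 125, 130, 128, 129, 128, 128]
146 [131, 130, 131, 127, 131, 125, 126, 96, 100, 90, 197, 220, 213, 215, 190, 149, 148, 125, 120, 128, 132, 120, 112, 144, 219, 254, 251, 252, 255, 108, 121, 130, 129, 128, 129, 132, 128, 132, 131, 132]
148 [128, 132, 130, 130, 131, 130, 128, 133, 129, 118, 228, 216, 215, 218, 223, 141, 156, 160, 169, 172, 171, 185, 205, 220, 224, 250, 246, 248, 254, 229, 112, 125, 125, 131, 127, 134, 128, 128, 131, 128]
150 [130, 127, 128, 130, 132, 133, 127, 129, 125, 119, 226, 219, 216, 213, 216, 223, 209, 168, 162, 161, 161, 186, 204, 239, 249, 248, 247, 246, 252, 255, 143, 118, 127, 126, 123
[... 750 characters left out ...]
3, 169, 187, 191, 186, 243, 251, 250, 255, 255, 123, 206, 197, 190, 192, 195, 198, 153]
160 [125, 121, 107, 232, 242, 237, 218, 246, 248, 247, 247, 247, 248, 249, 251, 255, 255, 255, 255, 244, 243, 255, 255, 255, 252, 252, 238, 209, 238, 250, 249, 254, 243, 185, 189, 187, 187, 191, 190, 197]
162 [126, 122, 112, 252, 239, 238, 218, 251, 248, 247, 247, 247, 247, 247, 247, 247, 247, 247, 247, 247, 247, 247, 247, 247, 247, 249, 252, 237, 207, 252, 249, 254, 226, 90, 138, 186, 193, 195, 198, 144]
164 [125, 121, 151, 251, 239, 237, 236, 249, 248, 247, 247, 247, 247, 247, 247, 247, 247, 247, 247, 247, 245, 245, 245, 245, 245, 247, 252, 205, 212, 250, 247, 255, 255, 68, 106, 112, 136, 141, 123, 128]
```

View pics/p4.png

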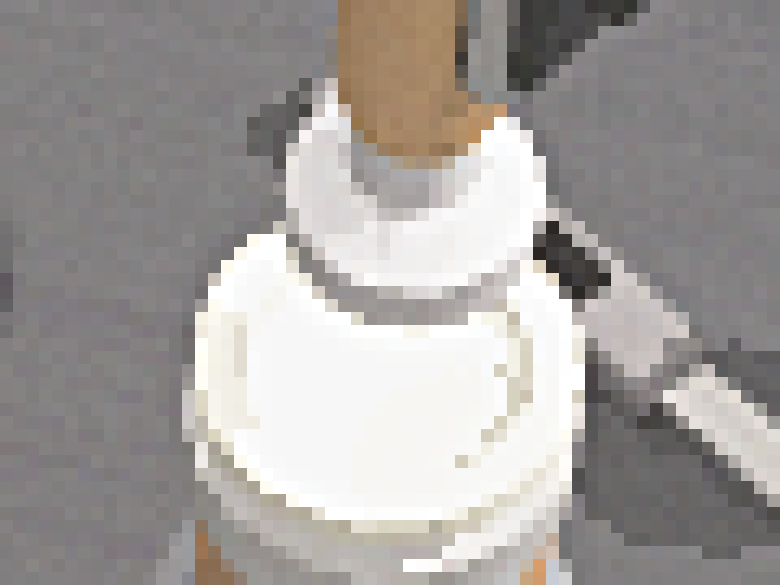

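```bash
python3 - <<'E'
from h import *
D=np.load('sceneb.npz');K,T=D['K'],D['T']
for c,r,z,m in(((.4978,.13),.023,.203,(281.5,159.5)),((.496,.1308),.023,.203,(281.5,159.5)),((.4988,.128),.036,.1635,(279.2,175.3)),((.4988,.128),.036,.1605,(279.2,175.3))):
    t=np.linspace(0,6.283,200)
    q=np.array([proj(K,T,(c[0]+r*np.cos(a),c[1]+r*np.sin(a),z)) for a in t])
    print(c,z,'umid',(q[:,0].min()+q[:,0].max())/2,'vmax',q[:,1].max(),'meas',m)
print((proj(K,T,(.5088,.128,.1635))-proj(K,T,(.4988,.128,.1635)))/10,(proj(K,T,(.4988,.138,.1635))-proj(K,T,(.4988,.128,.1635)))/10)
E
```

```text
(0.4978, 0.13) 0.203 umid 280.90871301860705 vmax 160.267365094633 meas (281.5, 159.5)
(0.496, 0.1308) 0.203 umid 281.44832046747575 vmax 159.72282539215772 meas (281.5, 159.5)
(0.4988, 0.128) 0.1635 umid 279.18484224656424 vmax 174.2992197613348 meas (279.2, 175.3)
(0.4988, 0.128) 0.1605 umid 279.1279717614293 vmax 174.95968764628927 meas (279.2, 175.3)
[-0.11163348  0.33394571] [0.40042583 0.10116568]
```

Emit:
jog_arm(
  rows=[
    [0.03, -0.02, -0.1, 0, 0, 0],
    [0.06, -0.04, -0.25, 0, 0, 0],
    [0.1, -0.06, -0.4, 0, 0, 0],
    [0.1, -0.06, -0.55, 0, 0, 0],
    [0.1, -0.06, -0.7, 0, 0, 0],
    [0.1, -0.06, -0.8, 0, 0, 0],
    [0.1, -0.06, -0.85, 0, 0, 0],
    [0.1, -0.06, -0.85, 0, 0, 0],
    [0.1, -0.06, -0.85, 0, 0, 0],
  ],
)

```text
clock: 6.78
tcp_pos: [0.5032, 0.1263, 0.2333]
orientation: [0.0, 0.216, 0.976, 0.0]
wrist_force: [-0.1, -0.1, -3.7]
finger_gap: 0.0292
grip_force: 79.5
```

```bash
python3 - <<'E'
from h import *
s=env.get_state();print(s['tcp_pos'],s['wrist_force'],s['finger_gap'])
im,K,T=cam('scene')
save('p5.png',cv2.resize(im[135:180,250:310],(780,585),interpolation=cv2.INTER_NEAREST))
E
```

```text
[0.5031827  0.12626257 0.23334357] [-0.09112683 -0.10800557 -3.72448802] 0.029158125796935292
```

View pics/p5.png

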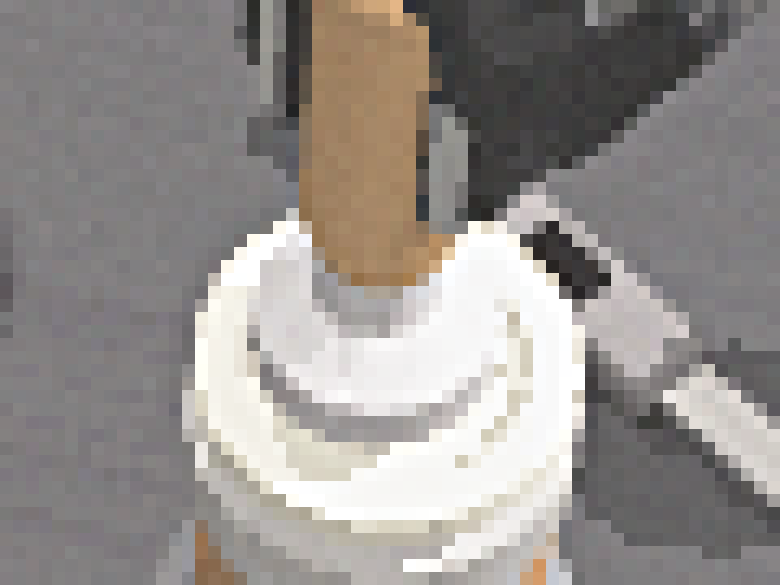

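The foot sits over the dish but about 0.7 px (1.5 mm) too far left: foot centred near crop x 376, dish near 385. I'll correct that and come down slowly.

Emit:
jog_arm(
  rows=[
    [-0.01, 0.02, 0, 0, 0, 0],
    [-0.01, 0.04, 0, 0, 0, 0],
    [-0.01, 0.04, -0.06, 0, 0, 0],
    [-0.01, 0.04, -0.12, 0, 0, 0],
    [-0.01, 0.04, -0.18, 0, 0, 0],
    [-0.01, 0.04, -0.22, 0, 0, 0],
    [-0.01, 0.04, -0.25, 0, 0, 0],
    [-0.01, 0.04, -0.27, 0, 0, 0],
    [-0.01, 0.04, -0.28, 0, 0, 0],
    [-0.01, 0.04, -0.28, 0, 0, 0],
  ],
)

```text
clock: 7.67
tcp_pos: [0.5028, 0.1278, 0.222]
orientation: [-0.0, 0.216, 0.976, 0.0]
wrist_force: [0.5, -0.2, -2.7]
finger_gap: 0.0294
grip_force: 79.5
```

Emit:
jog_arm(
  rows=[
    [0, 0, -0.01, 0, 0, 0],
    [0, 0, -0.02, 0, 0, 0],
    [0, 0, -0.03, 0, 0, 0],
    [0, 0, -0.04, 0, 0, 0],
    [0, 0, -0.04, 0, 0, 0],
  ],
)

```text
clock: 8.08
tcp_pos: [0.5029, 0.1279, 0.2205]
orientation: [0.0, 0.216, 0.976, 0.0]
wrist_force: [0.2, -0.6, -3.1]
finger_gap: 0.0296
grip_force: 79.5
```

Emit:
jog_arm(
  rows=[
    [0, 0, -0.01, 0, 0, 0],
    [0, 0, -0.02, 0, 0, 0],
    [0, 0, -0.03, 0, 0, 0],
    [0, 0, -0.04, 0, 0, 0],
    [0, 0, -0.05, 0, 0, 0],
    [0, 0, -0.05, 0, 0, 0],
  ],
)

```text
clock: 8.58
tcp_pos: [0.5029, 0.1279, 0.2187]
orientation: [0.0, 0.216, 0.976, 0.0]
wrist_force: [0.2, 0.4, 0.2]
finger_gap: 0.0297
grip_force: 79.5
```

Emit:
jog_arm(
  rows=[
    [0, 0, -0.01, 0, 0, 0],
    [0, 0, -0.02, 0, 0, 0],
    [0, 0, -0.03, 0, 0, 0],
    [0, 0, -0.04, 0, 0, 0],
    [0, 0, -0.05, 0, 0, 0],
    [0, 0, -0.05, 0, 0, 0],
  ],
)

```text
clock: 9.08
tcp_pos: [0.5029, 0.1279, 0.2166]
orientation: [0.0, 0.216, 0.976, 0.0]
wrist_force: [-0.7, 0.3, 1.3]
finger_gap: 0.0295
grip_force: 79.5
```

```bash
python3 - <<'E'
from h import *
im,K,T=cam('scene')
save('p6.png',cv2.resize(im[135:180,250:310],(780,585),interpolation=cv2.INTER_NEAREST))
E
```

```text
(no output)
```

View pics/p6.png

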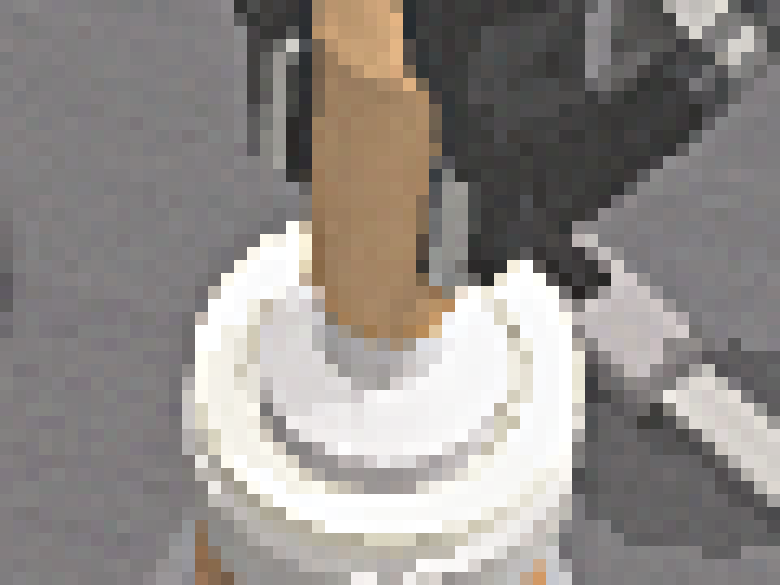

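The foot is centred in the dish (foot about x 260–505, dish about x 240–530, an even ring in front). I'll press slowly and watch the force.

Emit:
jog_arm(
  rows=[
    [0, 0, -0.02, 0, 0, 0],
    [0, 0, -0.04, 0, 0, 0],
    [0, 0, -0.06, 0, 0, 0],
    [0, 0, -0.08, 0, 0, 0],
    [0, 0, -0.1, 0, 0, 0],
    [0, 0, -0.1, 0, 0, 0],
  ],
)

```text
clock: 9.63
tcp_pos: [0.503, 0.1279, 0.2127]
orientation: [0.0, 0.216, 0.976, 0.0]
wrist_force: [-0.4, 0.0, 5.0]
finger_gap: 0.0295
grip_force: 79.9
```

Emit:
jog_arm(
  rows=[
    [0, 0, -0.02, 0, 0, 0],
    [0, 0, -0.04, 0, 0, 0],
    [0, 0, -0.06, 0, 0, 0],
    [0, 0, -0.08, 0, 0, 0],
    [0, 0, -0.08, 0, 0, 0],
  ],
)

```text
clock: 10.05
tcp_pos: [0.5031, 0.1279, 0.2099]
orientation: [0.001, 0.216, 0.976, 0.0]
wrist_force: [-1.2, -1.0, 7.0]
finger_gap: 0.0293
grip_force: 80.2
```

Emit:
jog_arm(
  rows=[
    [0, 0, -0.02, 0, 0, 0],
    [0, 0, -0.04, 0, 0, 0],
    [0, 0, -0.06, 0, 0, 0],
    [0, 0, -0.06, 0, 0, 0],
  ],
)

```text
clock: 10.38
tcp_pos: [0.5032, 0.1278, 0.2078]
orientation: [0.001, 0.216, 0.976, 0.0]
wrist_force: [-1.4, 0.0, 8.1]
finger_gap: 0.0299
grip_force: 80.5
```

Emit:
jog_arm(
  rows=[
    [0, 0, -0.02, 0, 0, 0],
    [0, 0, -0.04, 0, 0, 0],
    [0, 0, -0.06, 0, 0, 0],
    [0, 0, -0.06, 0, 0, 0],
  ],
)

```text
clock: 10.72
tcp_pos: [0.5031, 0.1278, 0.2049]
orientation: [0.001, 0.216, 0.976, 0.0]
wrist_force: [-1.9, -1.1, 6.6]
finger_gap: 0.0294
grip_force: 80.9
```

Emit:
jog_arm(
  rows=[
    [0, 0, -0.02, 0, 0, 0],
    [0, 0, -0.04, 0, 0, 0],
    [0, 0, -0.04, 0, 0, 0],
  ],
)

```text
clock: 10.97
tcp_pos: [0.5032, 0.1278, 0.2038]
orientation: [0.001, 0.216, 0.976, 0.0]
wrist_force: [-2.2, -1.2, 8.5]
finger_gap: 0.0291
grip_force: 80.9
```

Emit:
jog_arm(
  rows=[
    [0, 0, -0.02, 0, 0, 0],
    [0, 0, -0.04, 0, 0, 0],
    [0, 0, -0.04, 0, 0, 0],
  ],
)

```text
clock: 11.22
tcp_pos: [0.5032, 0.1278, 0.2024]
orientation: [0.001, 0.216, 0.976, 0.0]
wrist_force: [-2.3, -0.3, 10.6]
finger_gap: 0.0297
grip_force: 80.9
```

```bash
python3 - <<'E'
from h import *
im,K,T=cam('scene')
save('p7.png',cv2.resize(im[125:190,240:320],(720,585),interpolation=cv2.INTER_NEAREST))
E
```

```text
(no output)
```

View pics/p7.png

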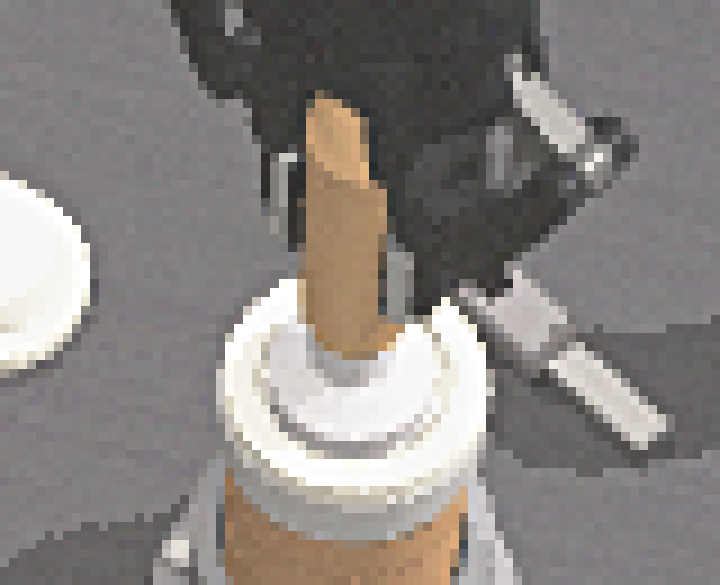

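The tool is upright, in the dish, and the whole tube has sunk with the cap still proud. Contact force is about 13 N, so I'll continue in small steps.

Emit:
jog_arm(
  rows=[
    [0, 0, -0.02, 0, 0, 0],
    [0, 0, -0.04, 0, 0, 0],
    [0, 0, -0.04, 0, 0, 0],
  ],
)

```text
clock: 11.52
tcp_pos: [0.5032, 0.1278, 0.2011]
orientation: [0.001, 0.216, 0.976, 0.0]
wrist_force: [-3.1, -0.7, 13.1]
finger_gap: 0.0295
grip_force: 80.9
```

Emit:
jog_arm(
  rows=[
    [0, 0, -0.02, 0, 0, 0],
    [0, 0, -0.03, 0, 0, 0],
    [0, 0, -0.03, 0, 0, 0],
  ],
)

```text
clock: 11.77
tcp_pos: [0.5032, 0.1278, 0.2002]
orientation: [0.001, 0.216, 0.976, 0.0]
wrist_force: [-2.9, -0.8, 12.7]
finger_gap: 0.0294
grip_force: 80.9
```

Emit:
jog_arm(
  rows=[
    [0, 0, -0.01, 0, 0, 0],
    [0, 0, -0.02, 0, 0, 0],
    [0, 0, -0.02, 0, 0, 0],
  ],
)

```text
clock: 12.02
tcp_pos: [0.5032, 0.1278, 0.1995]
orientation: [0.001, 0.216, 0.976, 0.0]
wrist_force: [-4.5, -2.0, 15.3]
finger_gap: 0.0296
grip_force: 80.9
```

Emit:
jog_arm(
  rows=[
    [0, 0, -0.01, 0, 0, 0],
    [0, 0, -0.02, 0, 0, 0],
    [0, 0, -0.02, 0, 0, 0],
  ],
)

```text
clock: 12.27
tcp_pos: [0.5033, 0.1278, 0.1988]
orientation: [0.001, 0.216, 0.976, 0.0]
wrist_force: [-3.4, -1.0, 14.5]
finger_gap: 0.0295
grip_force: 80.9
```

Emit:
jog_arm(
  rows=[
    [0, 0, -0.01, 0, 0, 0],
    [0, 0, -0.01, 0, 0, 0],
    [0, 0, -0.01, 0, 0, 0],
  ],
)

```text
clock: 12.52
tcp_pos: [0.5033, 0.1278, 0.1985]
orientation: [0.001, 0.216, 0.976, 0.0]
wrist_force: [-4.5, -1.3, 15.6]
finger_gap: 0.0294
grip_force: 81.0
```

Emit:
jog_arm(
  rows=[
    [0, 0, -0.01, 0, 0, 0],
    [0, 0, -0.01, 0, 0, 0],
    [0, 0, -0.01, 0, 0, 0],
  ],
)

```text
clock: 12.77
tcp_pos: [0.5032, 0.1278, 0.1982]
orientation: [0.001, 0.216, 0.976, 0.0]
wrist_force: [-4.4, -2.2, 15.6]
finger_gap: 0.0299
grip_force: 81.0
```

```bash
python3 - <<'E'
from h import *
im,K,T=cam('scene');a=np.load('scene.npz')['im']
save('p8.png',np.hstack([cv2.resize(x[140:215,250:310],(400,500),interpolation=cv2.INTER_NEAREST) for x in(a,im)]))
for x in(a,im): print([tuple(x[r,279]) and x[r,276:283].mean(0).astype(int).tolist() for r in range(168,204)])
print(env.get_state()['wrist_force'])
E
```

```text
[[247, 247, 247], [247, 247, 247], [247, 247, 247], [247, 247, 246], [247, 247, 247], [248, 248, 248], [253, 254, 255], [218, 212, 197], [184, 179, 164], [179, 175, 171], [203, 200, 197], [176, 172, 168], [150, 147, 143], [154, 151, 148], [154, 153, 152], [143, 124, 108], [154, 121, 91], [153, 122, 95], [158, 127, 98], [150, 119, 92], [155, 124, 97], [155, 123, 96], [157, 126, 98], [152, 121, 94], [153, 122, 94], [155, 124, 95], [156, 122, 94], [155, 123, 93], [176, 175, 177], [180, 177, 178], [159, 157, 158], [108, 105, 105], [114, 111, 112], [115, 113, 113], [117, 114, 113], [116, 114, 114]]
[[193, 189, 187], [232, 229, 229], [239, 237, 237], [239, 237, 237], [240, 238, 238], [245, 243, 243], [222, 219, 218], [154, 149, 148], [176, 171, 166], [254, 254, 254], [250, 250, 248], [253, 254, 253], [209, 204, 185], [196, 191, 176], [168, 164, 161], [154, 151, 146], [155, 153, 149], [157, 157, 157], [147, 118, 91], [155, 123, 94], [157, 124, 96], [156, 124, 95], [154, 122, 95], [158, 126, 98], [155, 123, 95], [159, 127, 98], [154, 120, 89], [157, 124, 95], [179, 178, 180], [183, 181, 182], [161, 158, 159], [109, 107, 107], [116, 112, 113], [117, 115, 114], [117, 113, 113], [118, 117, 116]]
[-3.12252897 -0.81333906 15.24564017]
```

View pics/p8.png

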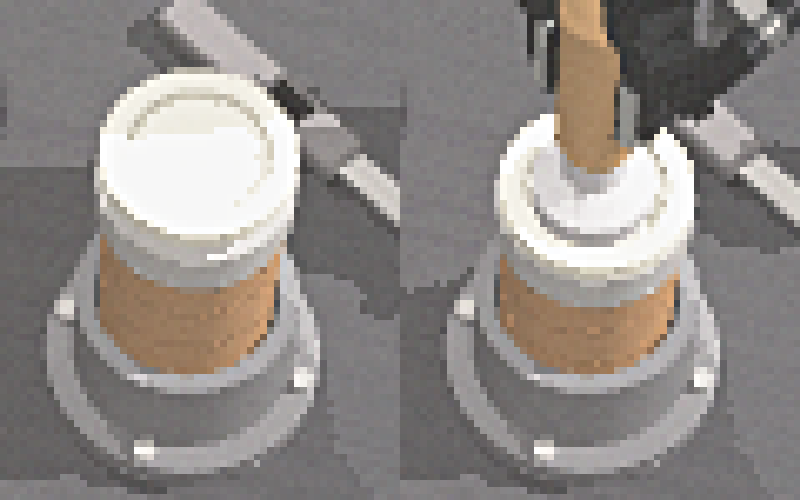

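Emit:
jog_arm(
  rows=[
    [0, 0, -0.01, 0, 0, 0],
    [0, 0, -0.01, 0, 0, 0],
    [0, 0, -0.01, 0, 0, 0],
  ],
)

```text
clock: 13.07
tcp_pos: [0.5033, 0.1278, 0.1979]
orientation: [0.001, 0.216, 0.976, 0.0]
wrist_force: [-3.9, -1.6, 15.4]
finger_gap: 0.0296
grip_force: 81.0
```

Emit:
jog_arm(
  rows=[
    [0, 0, -0.01, 0, 0, 0],
    [0, 0, -0.01, 0, 0, 0],
    [0, 0, -0.01, 0, 0, 0],
  ],
)

```text
clock: 13.32
tcp_pos: [0.5033, 0.1278, 0.1975]
orientation: [0.001, 0.216, 0.976, 0.0]
wrist_force: [-5.2, -0.4, 16.5]
finger_gap: 0.0295
grip_force: 81.0
```

Emit:
jog_arm(
  rows=[
    [0, 0, -0.01, 0, 0, 0],
    [0, 0, -0.01, 0, 0, 0],
    [0, 0, -0.01, 0, 0, 0],
  ],
)

```text
clock: 13.57
tcp_pos: [0.5033, 0.1278, 0.1972]
orientation: [0.001, 0.216, 0.976, 0.0]
wrist_force: [-4.0, -1.8, 16.7]
finger_gap: 0.0297
grip_force: 81.0
```

Emit:
jog_arm(
  rows=[
    [0, 0, -0.01, 0, 0, 0],
    [0, 0, -0.01, 0, 0, 0],
    [0, 0, -0.01, 0, 0, 0],
  ],
)

```text
clock: 13.82
tcp_pos: [0.5033, 0.1278, 0.1969]
orientation: [0.001, 0.216, 0.976, 0.0]
wrist_force: [-5.0, -1.8, 17.1]
finger_gap: 0.0293
grip_force: 81.0
```

```bash
python3 - <<'E'
from h import *
def edges(x):
    p=x[165:200,274:285].astype(float); R=[]
    rb=p[...,0]-p[...,2]            # tan tube: red minus blue ~58; collar ~3
    lum=p.mean(2)
    return [(r+165,int(lum[r].mean()),int(rb[r].mean())) for r in range(8,23)]
im,K,T=cam('scene');a=np.load('scene.npz')['im']
print(edges(a));print(edges(im));print(env.get_state()['wrist_force'])
for z in(.1635,.1535): print(proj(K,T,(.5355,.136,z)))
E
```

```text
[(173, 249, 0), (174, 250, 1), (175, 195, 22), (176, 175, 17), (177, 182, 8), (178, 200, 7), (179, 163, 8), (180, 148, 7), (181, 153, 6), (182, 155, 4), (183, 124, 46), (184, 124, 63), (185, 125, 59), (186, 127, 60), (187, 123, 59)]
[(173, 243, 2), (174, 214, 4), (175, 157, 6), (176, 178, 10), (177, 248, 5), (178, 250, 1), (179, 252, 0), (180, 211, 18), (181, 185, 20), (182, 173, 7), (183, 151, 6), (184, 155, 5), (185, 156, 5), (186, 127, 48), (187, 126, 64)]
[-3.5890448  -1.87156016 17.33534301]
[278.27723367 174.82079524]
[278.09461154 177.00272559]
```

The image suggests the cap is home: flange to collar edge has closed from 8 to 6 px, about 9 mm, and the bright plug band is gone. I'll ease off and check the height at which contact ends: about 0.210 if it clicked, 0.2195 if not.

Emit:
jog_arm(
  rows=[
    [0, 0, 0.05, 0, 0, 0],
    [0, 0, 0.1, 0, 0, 0],
    [0, 0, 0.15, 0, 0, 0],
    [0, 0, 0.2, 0, 0, 0],
    [0, 0, 0.2, 0, 0, 0],
    [0, 0, 0.2, 0, 0, 0],
  ],
)

```text
clock: 14.37
tcp_pos: [0.5032, 0.1278, 0.2035]
orientation: [0.001, 0.216, 0.976, 0.0]
wrist_force: [-1.8, -0.8, 9.1]
finger_gap: 0.0297
grip_force: 80.9
```

Emit:
jog_arm(
  rows=[
    [0, 0, 0.03, 0, 0, 0],
    [0, 0, 0.06, 0, 0, 0],
    [0, 0, 0.09, 0, 0, 0],
    [0, 0, 0.09, 0, 0, 0],
    [0, 0, 0.09, 0, 0, 0],
  ],
)

```text
clock: 14.78
tcp_pos: [0.5031, 0.1278, 0.2064]
orientation: [0.0, 0.216, 0.976, 0.0]
wrist_force: [-1.4, -0.5, 5.1]
finger_gap: 0.0296
grip_force: 80.7
```

Emit:
jog_arm(
  rows=[
    [0, 0, 0.04, 0, 0, 0],
    [0, 0, 0.08, 0, 0, 0],
    [0, 0, 0.1, 0, 0, 0],
    [0, 0, 0.1, 0, 0, 0],
    [0, 0, 0.1, 0, 0, 0],
  ],
)

```text
clock: 15.2
tcp_pos: [0.5029, 0.1279, 0.21]
orientation: [-0.0, 0.216, 0.976, 0.0]
wrist_force: [0.9, 0.1, 0.1]
finger_gap: 0.0295
grip_force: 80.2
```

Emit:
jog_arm(
  rows=[
    [0, 0, 0.03, 0, 0, 0],
    [0, 0, 0.06, 0, 0, 0],
    [0, 0, 0.09, 0, 0, 0],
    [0, 0, 0.09, 0, 0, 0],
    [0, 0, 0.09, 0, 0, 0],
  ],
)

```text
clock: 15.62
tcp_pos: [0.5024, 0.1278, 0.2133]
orientation: [-0.001, 0.216, 0.976, -0.0]
wrist_force: [0.2, -1.1, -3.7]
finger_gap: 0.0293
grip_force: 79.6
```

Emit:
jog_arm(
  rows=[
    [0, 0, 0.3, 0, 0, 0],
    [0, 0, 0.7, 0, 0, 0],
    [0, 0, 1.1, 0, 0, 0],
    [0, 0, 1.4, 0, 0, 0],
    [0, -0.4, 1.4, 0, 0, 0],
    [0, -1, 1.4, 0, 0, 0],
    [0, -1.7, 1.4, 0, 0, 0],
    [0, -2.5, 1.4, 0, 0, 0],
    [0, -3.2, 1.4, 0, 0, 0],
    [0, -3.8, 1.4, 0, 0, 0],
    [0, -4, 1.4, 0, 0, 0],
    [0, -4, 1.4, 0, 0, 0],
  ],
)

```text
clock: 16.62
tcp_pos: [0.5027, -0.0339, 0.2694]
orientation: [-0.0, 0.218, 0.976, -0.0]
wrist_force: [-0.1, 0.3, -3.8]
finger_gap: 0.0293
grip_force: 79.7
```

```bash
python3 - <<'E'
from h import *
im,K,T=cam('scene');a=np.load('scene.npz')['im']
t,_,_=cam('top');ta=np.load('top.npz')['im']
for x in(a,im): print([(r,int(x[r,274:285].mean()),int((x[r,274:285,0].astype(int)-x[r,274:285,2]).mean())) for r in range(172,190)])
f=lambda x,b,d,c,e:cv2.resize(x[b:d,c:e],(380,290),interpolation=cv2.INTER_NEAREST)
save('p9.png',np.vstack([np.hstack([f(x,145,190,250,309) for x in(a,im)]),np.hstack([f(x,180,240,215,294) for x in(ta,t)])]))
print(env.get_state()['tcp_pos'])
E
```

```text
[(172, 247, 0), (173, 249, 0), (174, 250, 1), (175, 195, 22), (176, 175, 17), (177, 182, 8), (178, 200, 7), (179, 163, 8), (180, 148, 7), (181, 153, 6), (182, 155, 4), (183, 124, 46), (184, 124, 63), (185, 125, 59), (186, 127, 60), (187, 123, 59), (188, 127, 59), (189, 126, 59)]
[(172, 247, 0), (173, 246, 0), (174, 247, 0), (175, 249, 0), (176, 251, 0), (177, 198, 22), (178, 182, 18), (179, 162, 6), (180, 152, 8), (181, 154, 6), (182, 156, 5), (183, 126, 46), (184, 126, 63), (185, 127, 59), (186, 128, 60), (187, 125, 58), (188, 128, 58), (189, 129, 60)]
[ 0.50259253 -0.03181555  0.26952422]
```

View pics/p9.png

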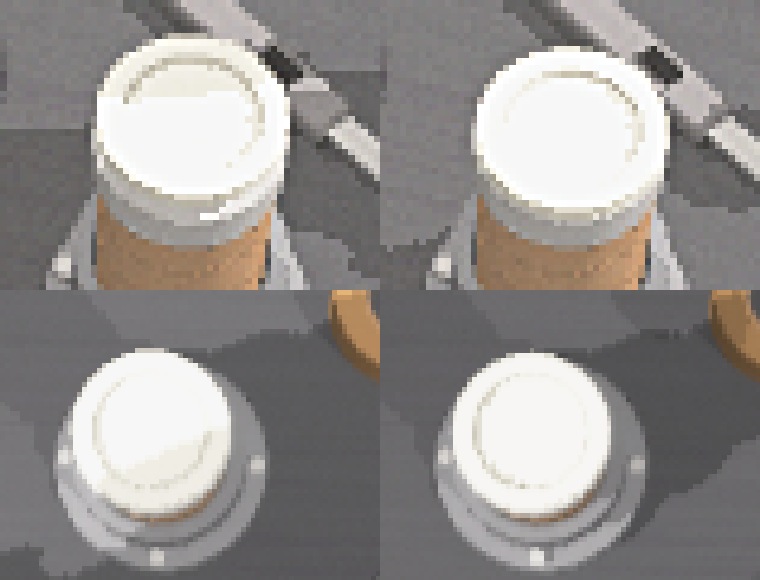

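The tube is back up (collar edge at row 183 again). The cap edge dropped 2 px, about 9 mm, and lies flush and level on the collar. Next I'll return the tool to its well.

Emit:
jog_arm(
  rows=[
    [0, -0.4, 0, 0, 0, 0],
    [-0.05, -1, 0, 0, 0, 0],
    [-0.1, -1.8, 0, 0, 0, 0],
    [-0.13, -2.6, 0, 0, 0, 0],
    [-0.13, -3.3, 0, 0, 0, 0],
    [-0.13, -3.8, 0, 0, 0, 0],
    [-0.13, -3.9, 0, 0, 0, 0],
    [-0.13, -3.9, -0.6, 0, 0, 0],
    [-0.13, -3.9, -1.5, 0, 0, 0],
    [-0.13, -3.9, -2.4, 0, 0, 0],
    [-0.13, -3.9, -3.2, 0, 0, 0],
    [-0.13, -3.9, -3.5, 0, 0, 0],
  ],
)

```text
clock: 17.72
tcp_pos: [0.4951, -0.1846, 0.125]
orientation: [-0.004, 0.215, 0.977, 0.001]
wrist_force: [-1.4, 0.6, -3.7]
finger_gap: 0.0289
grip_force: 80.0
```

Emit:
jog_arm(
  rows=[
    [0, 0, 0, 0, 0, 0],
    [0, 0, 0, 0, 0, 0],
    [0, 0, 0, 0, 0, 0],
    [0, 0, 0, 0, 0, 0],
    [0, 0, 0, 0, 0, 0],
  ],
)

```text
clock: 18.13
tcp_pos: [0.4989, -0.1885, 0.1315]
orientation: [0.002, 0.216, 0.976, -0.0]
wrist_force: [0.3, 0.2, -4.1]
finger_gap: 0.0296
grip_force: 80.0
```

Emit:
jog_arm(
  rows=[
    [-0.02, 0.01, 0, 0, 0, 0],
    [-0.04, 0.02, -0.2, 0, 0, 0],
    [-0.04, 0.02, -0.4, 0, 0, 0],
    [-0.04, 0.02, -0.6, 0, 0, 0],
    [-0.04, 0.02, -0.75, 0, 0, 0],
    [-0.04, 0.02, -0.9, 0, 0, 0],
    [-0.04, 0.02, -1.0, 0, 0, 0],
    [-0.04, 0.02, -1.1, 0, 0, 0],
    [-0.04, 0.02, -1.2, 0, 0, 0],
    [-0.04, 0.02, -1.28, 0, 0, 0],
    [-0.04, 0.02, -1.28, 0, 0, 0],
    [-0.04, 0.02, -1.28, 0, 0, 0],
  ],
)

```text
clock: 19.13
tcp_pos: [0.496, -0.1873, 0.0784]
orientation: [-0.0, 0.216, 0.976, 0.0]
wrist_force: [0.6, 0.1, -3.7]
finger_gap: 0.0292
grip_force: 80.0
```

Emit:
jog_arm(
  rows=[
    [0, 0, -0.02, 0, 0, 0],
    [0, 0, -0.04, 0, 0, 0],
    [0, 0, -0.06, 0, 0, 0],
    [0, 0, -0.08, 0, 0, 0],
    [0, 0, -0.08, 0, 0, 0],
    [0, 0, -0.08, 0, 0, 0],
  ],
)

```text
clock: 19.63
tcp_pos: [0.4963, -0.1875, 0.076]
orientation: [0.0, 0.216, 0.976, -0.0]
wrist_force: [-2.1, 1.3, 2.7]
finger_gap: 0.0295
grip_force: 81.0
```

Emit:
jog_arm(
  rows=[
    [0, 0, 0, 0, 0, 0],
    [0, 0, 0, 0, 0, 0],
    [0, 0, 0, 0, 0, 0],
    [0, 0, 0, 0, 0, 0],
    [0, 0, 0, 0, 0, 0],
    [0, 0, 0, 0, 0, 0],
    [0, 0, 0, 0, 0, 0],
    [0, 0, 0, 0, 0, 0],
    [0, 0, 0, 0, 0, 0],
    [0, 0, 0, 0, 0, 0],
  ],
  jaw=-1,
)

```text
clock: 20.47
tcp_pos: [0.496, -0.1873, 0.0753]
orientation: [0.0, 0.216, 0.976, 0.0]
wrist_force: [-0.1, -0.2, -0.7]
finger_gap: 0.0855
grip_force: 0.0
```

Emit:
jog_arm(
  rows=[
    [0, 0, 0.3, 0, 0, 0],
    [0, 0, 0.8, 0, 0, 0],
    [0, 0, 1.5, 0, 0, 0],
    [0, 0, 2.3, 0, 0, 0],
    [0, 0, 3.1, 0, 0, 0],
    [0, 0, 3.9, 0, 0, 0],
    [0, 0, 4.5, 0, 0, 0],
    [0, 0.8, 4.6, 0, 0, 0],
    [0, 1.7, 4.6, 0, 0, 0],
    [0, 2.6, 4.6, 0, 0, 0],
    [0, 3.4, 4.6, 0, 0, 0],
    [0, 3.4, 4.6, 0, 0, 0],
  ],
)

```text
clock: 21.47
tcp_pos: [0.4953, -0.0467, 0.2597]
orientation: [-0.0, 0.214, 0.977, 0.001]
wrist_force: [-0.2, 0.4, -1.8]
finger_gap: 0.0856
grip_force: 0.0
```

```bash
python3 - <<'E'
from h import *
im,K,T=cam('scene'); save('p10.png',im); print(env.get_state()['finger_gap'],env.get_state()['wrist_force'])
E
```

```text
0.08527878514285708 [-0.09727891 -0.77185427 -0.53263862]
```

View pics/p10.png

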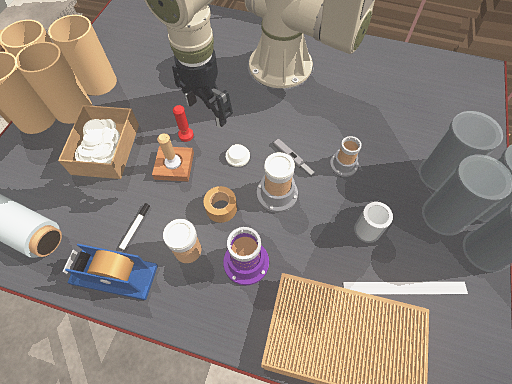

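The tool stands upright in its well at (168,155), the cap is flush at (279,165), and the other goods are where they were. I'll hand in.

```bash
python3 -c "
from workcell import env
print(env.hand_in())"
```

```text
the job is handed in; nothing more can be done
None
```

The cap is pressed home and looks flush on the rim, the seating tool stands upright back in its well, and the other goods look undisturbed; the job is handed in, though the hand-in returned no verdict.

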